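Sort the jig parts into the stock case

TASK

Sort the four white jig parts that lie loose on the mat (a locating post, a guide strip and two rest pads) into the clear parts case: each goes into the compartment that already holds one of its kind, lying low enough for the lid to close. When all four are in, swing the lid over and shut it fully; leave the other things on the table where they are.

Things in the scene. Friction and masses are not known exactly. Their poses are not given: they have to be found in the camera images.
- parts_case: clear plastic parts case, fast on the mat, 75 (x) x 120 (y) x 24 mm without its lid. Origin: centre of the underside; y runs along the row of three compartments, x from the front wall to the hinge side (away from the robot), z up. Inner floor at z = 2 mm, outer walls 24 mm and dividers 22 mm high, all 2 mm thick
- bay (a point): centre of the floor of the case's middle compartment; the other two lie 39.5 mm to either side along the case's y. Each compartment is 37 mm wide (y) and 71 mm long (x), 35.5 mm to the front and to the back of its centre. Axes as the case's
- parts_case_lid (a joint): hinge of the clear lid, rad: 0 = shut, 1.92 = wide open, leaning back; starts at 1.6 to 1.9. Axis along the case's y at its x = 39, z = 24 mm. Light, little friction: stays or leans back beyond about 1.4 rad, falls shut when pushed well past that over the compartments. Shut, its top is 34 mm above the mat; parts up to 30 mm above the inner floor fit below it
- lid_edge (a point): middle of the lid's free edge, 77 mm from the hinge axis, on the lid's outer face; the lid is 120 mm wide and 10 mm deep (2 mm plate with an 8 mm rim). Open, the edge stands about 100 mm above the mat
- post: loose white locating post: upright cylinder of diameter 15 mm, 26 mm high, with a groove round it near the foot. Origin: centre of the foot; z along the axis. It goes with post_stock
- strip: loose white guide strip: block 44 (x) x 14 (y) x 12 mm (z) with two screw holes in its top. Origin: centre of the underside. It is longer than a compartment is wide, so it fits only lengthwise. It goes with strip_stock
- pad_a: loose white rest pad: flat disc of diameter 24 mm, 10 mm high, with one screw hole in its top. Origin: centre of the underside. It goes with pad_stock
- pad_b: the second loose rest pad, the same as pad_a
- post_stock: post of the same size as post. One is in the case from the start, as stock, in a compartment that differs from run to run. Origin as for post
- strip_stock: strip of the same size as strip, lying along the case's x. One is in the case from the start, as stock, in a compartment that differs from run to run. Origin as for strip
- pad_stock: pad of the same size as pad_a. One is in the case from the start, as stock, in a compartment that differs from run to run. Origin as for pad_a. The stock parts stand about 11 mm behind the middle of their compartment (+x of the case) and 5 mm to the -y side of it
- tray_black: black tray with three sockets, 86 x 111 x 22 mm, empty, not part of the job: leave it. Origin: centre of the underside
- screw_tin: round tin, diameter 64 mm, 25 mm high, not part of the job: leave it. Origin: centre of the underside
- stopwatch: grey timer, 50 x 62 x 19 mm, not part of the job: leave it. Origin: centre of the underside
Not all that is in view belongs to the job. What is shaped like the strip but pink or red is not meant.

How it is judged:
By the outcome, as a careful person would: the job done as asked, in the order asked, and still so for the second after the job is handed in, with the robot touching nothing.
It also fails if it takes over 72 s, if anything falls off the work surface, if the arm or the gripper's body presses on something with over 40 N, if the wrist force passes 120 N, or if a joint passes its speed limit or range.

ROBOT

A 7-joint arm with a two-finger parallel gripper is mounted at the origin on a cart in front of the work surface, level with it; the furniture and walls round the work are solid. World frame = base frame: x ahead of the robot, y to its left, z up, the work surface at z = 0. Lengths are in m, angles in rad, forces in N, time in s.
With the tool pointing down it reaches from about 0.425 to 0.95 m from the base axis. Payload 16.7 kg.
Tool frame: the origin (TCP) lies midway between the tips of the shut fingers; the grasp point (between the pads) lies 19 mm behind it; z points along the fingers, y is the line along which they close (so a half turn about z gives the same grasp; the last joint's range is limited). The gripper opens to 94 mm and grips with 3 to 60 N. Pads are 16 mm wide; open, the fingers measure 119 mm over their backs; the gripper's body (75 mm by 177 mm) begins 78 mm behind the grasp point.
Start: joints at [-1.361, 0.426, 0.074, 1.606, -0.034, 1.111, -0.067], TCP at [0.237, 0.632, 0.167] pointing down, gripper open.
Joint ranges: [-2.85, 2.85], [-0.5, 2.14], [-1.23, 1.37], [0.21, 2.46], [-1.02, 4.16], [0.16, 2.05], [-2.73, 2.73]. Speed limits (rad/s): [1.89, 1.89, 2.39, 2.39, 3.01, 3.01, 3.01].

INTERFACE

Orientations are given as a unit quaternion [x, y, z, w].
In Python, from rig import manip gives the robot as it stands.
- The arm moves only by the tool move_arm, never from a script. Its argument "targets" is a list of rows, each an object of numbers: "tx", "ty", "tz": the shift along the tool's x, y, z in mm; "roll": the turn about the tool's z in degrees. A call has 1 to 12 rows; each row is the pose to reach, as a shift and turn from the pose commanded when the call began, along the tool's axes at that moment; what a row does not reach only later rows make up. A row lasts 1/8 s, in which the tool goes at most 62.5 mm and 10.7 degrees, less where a joint would pass 70% of its speed; a pose out of reach is approached as far as the arm can. A call with a gripper value outside its range is refused whole. "hand" is the opening, from 0 (shut) to 1 (fully open), set as the call begins (left out, the last holds). The fingers move at their own pace and stop on an object; "force" is the grip in N (left out, the last holds). Time passes only in rows, so rows that repeat a pose let the fingers close. It gives the time, the measured TCP pose, the force, the opening and the grip force at its end, in the units of the state.
- manip.read_state(): the state, without advancing time (a new reading comes with each control period).
- manip.get_image(name): name is "side" or "top" or "wrist"; returns a dict with "image" (480x640x3 uint8, red, green, blue), "K" (3x3 intrinsics, pixels), "extrinsics" (4x4, takes a point from camera to world coordinates). Camera axes: x right, y down, z forward; pixel columns grow to the right and rows downward; lengths in m; the calibration is good to about 2 mm. A picture is of the moment at which its call begins. There is no depth.
- manip.sign_off(): hands the job in; it is judged then, once.
The state is a dict: "t": time; "joint_positions": joint angles; "joint_velocities": joint speeds; "joint_efforts": joint torques, N m; "ee_pos": TCP position; "orientation": TCP orientation; "contact_force": force on the tool from outside, world axes, zero at the start; "moment": the same for the moment, N m; "finger_gap": finger opening in m; "gripper_force": force on a finger pad.
Only numpy, scipy, OpenCV 4.12 (cv2) and the standard library are available. Lean on these libraries where they do the work, as an engineer would, in place of code of your own. Each camera call takes 0.05 s, during which the arm holds its last target. There are 200 camera calls.

## Working session

There is one attempt and no reset: what is moved stays moved. The work goes in short steps, Python scripts to look and compute and a tool call to move; the robot and the scene stay as the last step left them, time stands still between calls to the robot, and variables do not carry over. Pictures are saved under pics/ and viewed, at most 10 in all, crops included, and the job is handed in when it is done.

Besides the shell and the picture viewer there is one more tool, called by a JSON object that holds its "api" and its "payload". move_arm: Moves the arm, as the interface text tells. Its arguments: {"type":"object","properties":{"targets":{"type":"array"},"hand":{"type":"number"},"force":{"type":"number"}},"required":["targets"]}

```bash
mkdir -p pics; ls
cat > h.py <<'E'
import numpy as np, cv2
from rig import manip
def shot(n,f=None):
    d=manip.get_image(n)
    if f: cv2.imwrite('pics/'+f,cv2.cvtColor(d['image'],cv2.COLOR_RGB2BGR))
    return d
def ray(d,u,v,z):
    K=np.array(d['K']);E=np.array(d['extrinsics'])
    r=E[:3,:3]@np.linalg.inv(K)@[u,v,1]; o=E[:3,3]
    return o+r*(z-o[2])/r[2]
def proj(d,p):
    K=np.array(d['K']);E=np.array(d['extrinsics'])
    q=K@(E[:3,:3].T@(np.array(p)-E[:3,3])); return q[:2]/q[2]
E
python3 - <<'E'
from h import *
import pickle
for n in('top','side'):
    d=shot(n,n+'0.png'); pickle.dump(d,open(n+'0.pkl','wb')); print(n,np.round(d['K'],0).tolist(),np.round(d['extrinsics'],3).tolist())
s=manip.read_state();print(s)
E
```

```text
pics
top [[573.0, 0.0, 326.0], [0.0, 573.0, 239.0], [0.0, 0.0, 1.0]] [[-0.123, -0.963, 0.24, 0.306], [-0.992, 0.12, -0.026, 0.046], [-0.004, -0.242, -0.97, 1.008], [0.0, 0.0, 0.0, 1.0]]
side [[479.0, 0.0, 328.0], [0.0, 479.0, 245.0], [0.0, 0.0, 1.0]] [[0.832, -0.246, 0.497, 0.102], [-0.555, -0.363, 0.748, -0.623], [-0.004, -0.898, -0.439, 0.426], [0.0, 0.0, 0.0, 1.0]]
{'t': 0.1, 'joint_positions': array([-1.36152029,  0.4266877 ,  0.07385827,  1.60651733, -0.03410428,
        1.11078884, -0.06709912]), 'joint_velocities': array([-1.42141833e-03, -2.74735460e-03, -8.86172950e-05, -3.21743598e-03,
       -2.45827612e-04,  1.94989009e-04, -8.55759985e-05]), 'joint_efforts': array([ 6.39470716e-03, -9.37466240e+01,  3.67633067e+00, -4.55040014e+01,
       -4.84872144e-02,  1.68352935e-02,  1.16465426e-04]), 'ee_pos': array([0.23689205, 0.63161168, 0.16624498]), 'orientation': array([ 1.78445456e-01,  9.83949640e-01, -5.67442776e-04, -6.24101759e-05]), 'contact_force': array([-0.07193034, -0.52852801,  0.46793398]), 'moment': array([-0.00594296,  0.0255343 , -0.01110069]), 'gripper_force': 0.0, 'finger_gap': 0.09385727323214346}
```

View pics/top0.png

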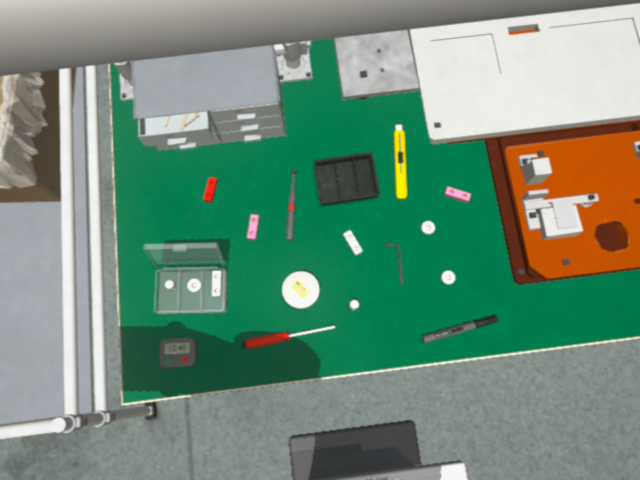

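View pics/side0.png

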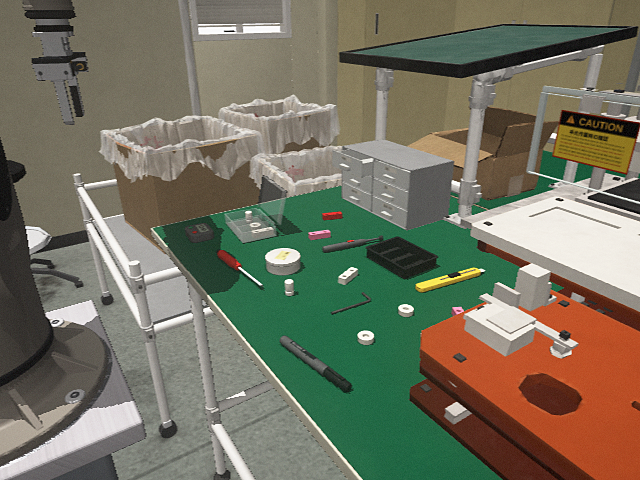

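The top view shows the case at (155–226, 266–313) with, from left to right, post (169,285), pad (194,285) and strip (216,283) stock. The loose strip is at (353,242), the post at (354,305) and the pads at (428,227) and (448,278). The side view confirms that the post is upright.

Run:
```python
from h import *
import pickle
d=pickle.load(open('top0.pkl','rb'));im=d['image'].astype(int)
m=((im.min(2)>165)&(im.max(2)-im.min(2)<40)).astype(np.uint8)
def cen(n,u,v,z,r=16,show=0):
    mm=np.zeros_like(m);mm[v-r:v+r,u-r:u+r]=m[v-r:v+r,u-r:u+r]
    c,_=cv2.findContours(mm,0,2);c=max(c,key=cv2.contourArea)
    P=np.array([ray(d,*p[0],z)[:2] for p in c]).astype(np.float32)
    b=cv2.minAreaRect(P*1000); print(n,np.round(b[0],1),np.round(b[1],1),round(b[2],1),'areaMid',cv2.contourArea(c))
cen('strip',353,242,.012);cen('post',354,305,.026,9);cen('padA',428,227,.010);cen('padB',448,278,.010)
cen('pst',169,285,.028,8);cen('pds',194,285,.012,9);cen('sts',216,283,.014,14)
a=cv2.resize(cv2.cvtColor(d['image'][230:330,140:240],cv2.COLOR_RGB2BGR),None,fx=6,fy=6,interpolation=2)
cv2.imwrite('pics/case.png',a)
```

```text
strip [540.1 -26.5] [44.9 14.9] 22.8 areaMid 177.0
post [428.  -13.5] [13.7 13.8] 82.4 areaMid 49.0
padA [ 551.4 -165.5] [21.6 22.7] 80.6 areaMid 117.5
padB [ 456.8 -185.4] [21.1 21.8] 80.1 areaMid 121.0
pst [501.7 299.6] [13.8 14.2] 86.6 areaMid 51.5
pds [498.6 261. ] [22.9 23.4] 86.0 areaMid 134.0
sts [495.5 222. ] [15.7 44.7] 85.5 areaMid 200.5
```

View pics/case.png

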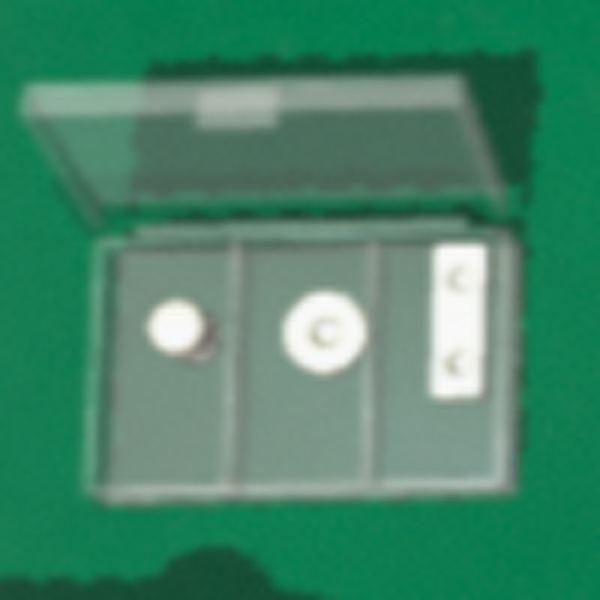

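```bash
cat >> h.py <<'E'
from scipy.spatial.transform import Rotation as Ro
BAY=np.array([488.0,266.8]);YA=85.4
cx=np.array([.9968,-.0797]);cy=np.array([.0797,.9968])
def incase(x,y): return BAY+x*cx+y*cy
def go(name,xy,z,ya=None):
    s=manip.read_state();R=Ro.from_quat(s['orientation']).as_matrix()
    d=R.T@(np.array([*xy,z])-1000*s['ee_pos'])
    a=np.degrees(np.arctan2(R[1,1],R[0,1]))
    r=0 if ya is None else (a-ya+90)%180-90
    print(name,'txyz',np.round(d,1),'roll',round(r,1),'n',int(np.ceil(max(np.linalg.norm(d)/60,abs(r)/10.5))),'| t',round(s['t'],2),'yang',round(a,1))
E
python3 -c "
from h import *
go('strip',(540.1,-26.5),110,112.8)"
```

```text
strip txyz [-515.  -509.7   56.9] roll -43.4 n 13 | t 0.1 yang 69.4
```

{"api": "move_arm", "payload": {"targets": [{"tx": -43, "ty": -42, "tz": 0, "roll": -4}, {"tx": -86, "ty": -84, "tz": 0, "roll": -8}, {"tx": -129, "ty": -126, "tz": 0, "roll": -12}, {"tx": -172, "ty": -168, "tz": 0, "roll": -16}, {"tx": -215, "ty": -210, "tz": 0, "roll": -20}, {"tx": -258, "ty": -252, "tz": 0, "roll": -24}, {"tx": -301, "ty": -295, "tz": 10, "roll": -28}, {"tx": -344, "ty": -338, "tz": 20, "roll": -32}, {"tx": -387, "ty": -381, "tz": 30, "roll": -36}, {"tx": -430, "ty": -424, "tz": 40, "roll": -40}, {"tx": -473, "ty": -467, "tz": 50, "roll": -43.4}, {"tx": -515, "ty": -509.7, "tz": 57, "roll": -43.4}], "hand": 0.5}}

```text
t: 1.6
ee_pos: [0.5406, -0.028, 0.1094]
orientation: [-0.199, 0.98, 0.0, -0.0]
contact_force: [1.4, 0.4, -0.0]
finger_gap: 0.0471
gripper_force: 0.0
```

{"api": "move_arm", "payload": {"targets": [{"tx": 0, "ty": 0, "tz": 0}, {"tx": 0, "ty": 0, "tz": 0}]}}

```text
schema error: expected keys tx, ty, tz, roll
```

Run:
```python
from h import *
go('strip',(540.1,-26.5),110,112.8)
d=shot('wrist','w1.png')
print(proj(d,(.5401,-.0265,.012)),np.round(d['extrinsics'],2).tolist())
```

```text
strip txyz [-0.1  1.6 -0.6] roll 0.1 n 1 | t 1.6 yang 112.9
[323.29821153 223.08936572] [[-0.39, 0.88, 0.27, 0.46], [0.92, 0.37, 0.11, -0.06], [0.0, 0.29, -0.96, 0.33], [0.0, 0.0, 0.0, 1.0]]
```

View pics/w1.png

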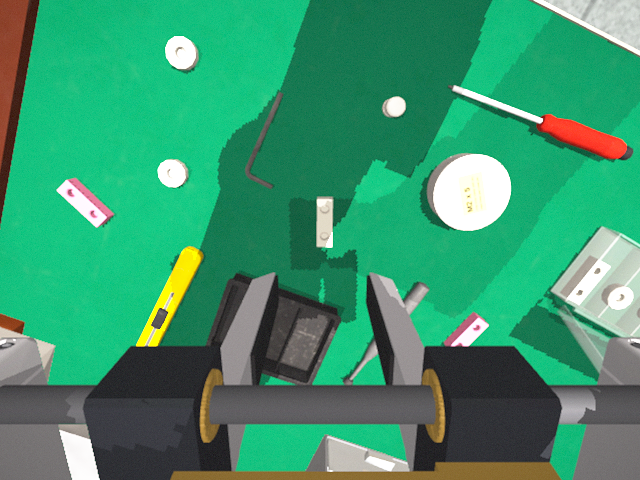

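Wrist view: the strip is at about (325,222), where (323,223) was predicted, and it is aligned with the fingers. Grasping it.

{"api": "move_arm", "payload": {"targets": [{"tx": 0, "ty": 1, "tz": 50, "roll": 0}, {"tx": 0, "ty": 1, "tz": 90, "roll": 0}, {"tx": 0, "ty": 1, "tz": 102.5, "roll": 0}, {"tx": 0, "ty": 1, "tz": 102.5, "roll": 0}]}}

```text
t: 2.15
ee_pos: [0.5396, -0.0253, 0.0074]
orientation: [-0.198, 0.98, -0.0, -0.001]
contact_force: [0.1, -0.2, 1.2]
finger_gap: 0.047
gripper_force: 0.0
```

{"api": "move_arm", "payload": {"targets": [{"tx": 0, "ty": 0, "tz": 0, "roll": 0}, {"tx": 0, "ty": 0, "tz": 0, "roll": 0}, {"tx": 0, "ty": 0, "tz": 0, "roll": 0}, {"tx": 0, "ty": 0, "tz": 0, "roll": 0}], "hand": 0, "force": 20}}

```text
t: 2.65
ee_pos: [0.54, -0.0251, 0.0077]
orientation: [-0.198, 0.98, 0.0, 0.0]
contact_force: [0.9, -0.4, -0.4]
finger_gap: 0.0104
gripper_force: 0.0
```

{"api": "move_arm", "payload": {"targets": [{"tx": 0, "ty": 0, "tz": -40, "roll": 0}, {"tx": 0, "ty": 0, "tz": -80, "roll": 0}, {"tx": 0, "ty": 0, "tz": -80, "roll": 0}]}}

```text
t: 3.02
ee_pos: [0.5417, -0.0251, 0.0901]
orientation: [-0.198, 0.98, -0.0, 0.002]
contact_force: [-0.4, -0.3, -0.4]
finger_gap: 0.0005
gripper_force: 0.0
```

```bash
python3 -c "
from h import *
go('drop',incase(-10,-29.3),75,YA)"
```

```text
drop txyz [-41.4 268.5  15. ] roll 27.4 n 5 | t 3.02 yang 112.8
```

Run:
```python
from h import *
d=shot('wrist','w2.png');print(proj(d,(.5401,-.0265,.012)), proj(d,manip.read_state()['ee_pos']))
```

```text
[320.88075932 226.20965726] [322.33851103 260.44103211]
```

View pics/w2.png

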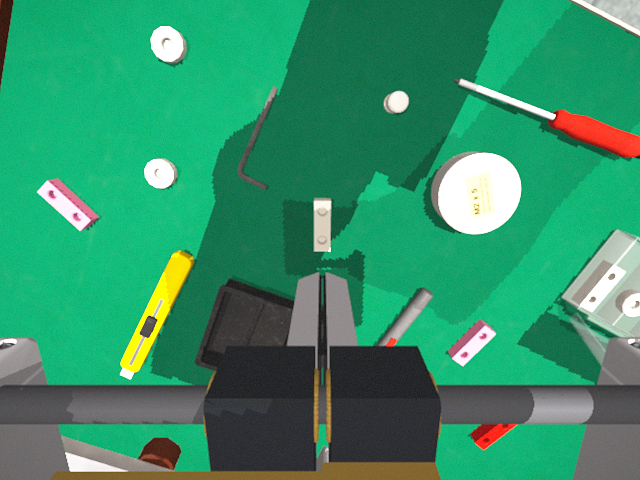

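The strip is untouched at (322,225). The shut fingertips show at (322,275), not at the projected TCP (322,260), so I am checking the tip offset.

Run:
```python
from h import *
s=manip.read_state();p=s['ee_pos'];R=Ro.from_quat(s['orientation']).as_matrix()
d=shot('wrist')
for dx in(-8,0,8):
  for dz in(0,-5,-10): print(dx,dz,np.round(proj(d,p+R@np.array([dx,0,dz])/1000)))
print(np.round(R.T@(np.array(d['extrinsics'])[:3,3]-p),3))
d=shot('side'); print(proj(d,p),proj(d,p+[0,0,.008]))
u,v=proj(d,p).astype(int); cv2.imwrite('pics/s2.png',cv2.resize(cv2.cvtColor(d['image'][v-50:v+50,u-60:u+60],cv2.COLOR_RGB2BGR),None,fx=6,fy=6,interpolation=2))
```

```text
-8 0 [322. 274.]
-8 -5 [322. 277.]
-8 -10 [322. 281.]
0 0 [322. 263.]
0 -5 [322. 266.]
0 -10 [322. 269.]
8 0 [322. 251.]
8 -5 [322. 254.]
8 -10 [322. 256.]
[ 0.085  0.    -0.219]
[348.26326728 232.81936144] [348.33391566 228.51741055]
```

View pics/s2.png

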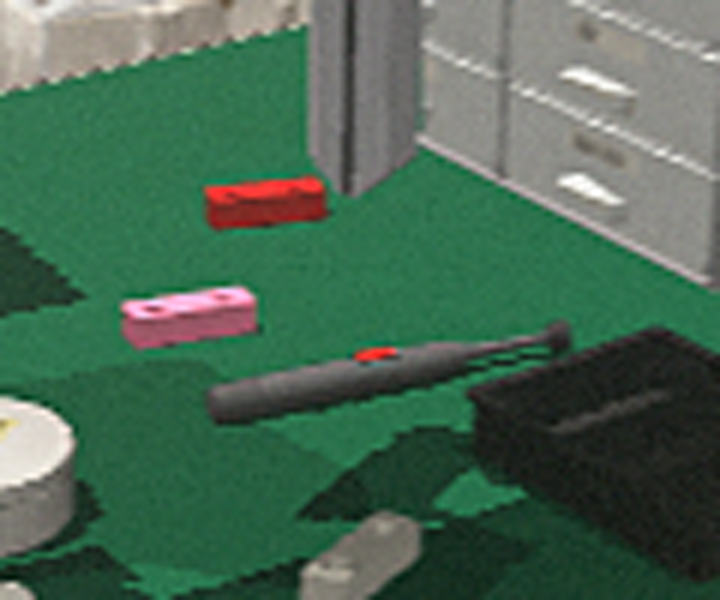

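Side crop: the shut tips end at crop (350,193), well above the projected TCP at (360,300). Triangulating the tip from both views.

Run:
```python
from h import *
s=manip.read_state();p=s['ee_pos'];R=Ro.from_quat(s['orientation']).as_matrix()
a=shot('wrist');b=shot('side')
for w in((322,270),(322,275)):
  P=[np.array(c['K'])@np.linalg.inv(np.array(c['extrinsics']))[:3] for c in(a,b)]
  X=cv2.triangulatePoints(P[0],P[1],np.float32(w).reshape(2,1),np.float32([346.3,214.2]).reshape(2,1)).ravel();X=X[:3]/X[3]
  print(w,X,'tool rel',R.T@(X-p), proj(a,X),proj(b,X))
# strip check in side view
print(proj(b,(.5401,-.0265,.012)))
cv2.imwrite('pics/side2.png',b['image'][:,:,::-1])
m=b['image'].astype(int)
print(s['joint_positions'],p)
```

```text
(322, 270) [ 0.5307927  -0.03010467  0.12626389] tool rel [ 0.00989009 -0.00129004 -0.03948802] [318.9685778 272.4594124] [345.58993407 214.38000127]
(322, 275) [ 0.53279376 -0.02836619  0.12536936] tool rel [ 0.00737036 -0.00046541 -0.03859493] [320.54205198 276.19833812] [345.95564681 214.29142461]
[347.87941869 272.5581041 ]
[-0.38448277  0.31200098  0.37464367  2.00355973 -0.14974857  0.85273209
  2.04229098] [ 0.539377   -0.02507483  0.08676968]
```

The tips really sit about 38 mm behind the reported TCP. I will feel for the mat with the fingers open round the strip.

{"api": "move_arm", "payload": {"targets": [{"tx": 0, "ty": 0, "tz": 40, "roll": 0}, {"tx": 0, "ty": 0, "tz": 80, "roll": 0}, {"tx": 0, "ty": 0, "tz": 100, "roll": 0}, {"tx": 0, "ty": 0, "tz": 104, "roll": 0}, {"tx": 0, "ty": 0, "tz": 107, "roll": 0}, {"tx": 0, "ty": 0, "tz": 107, "roll": 0}], "hand": 0.35}}

```text
t: 4.03
ee_pos: [0.5402, -0.0252, -0.0191]
orientation: [-0.198, 0.98, -0.0, 0.0]
contact_force: [0.4, -0.9, -0.7]
finger_gap: 0.0327
gripper_force: 0.0
```

Run:
```python
from h import *
s=manip.read_state();print(s['ee_pos'],s['contact_force'],s['t'])
b=shot('side');u,v=proj(b,(.54,-.026,.03)).astype(int)
cv2.imwrite('pics/s3.png',cv2.resize(b['image'][v-40:v+40,u-50:u+50,::-1],None,fx=7,fy=7,interpolation=2))
```

```text
[ 0.54017417 -0.02519506 -0.01913113] [ 0.44153007 -0.88629946 -0.7241814 ] 4.025
```

View pics/s3.png

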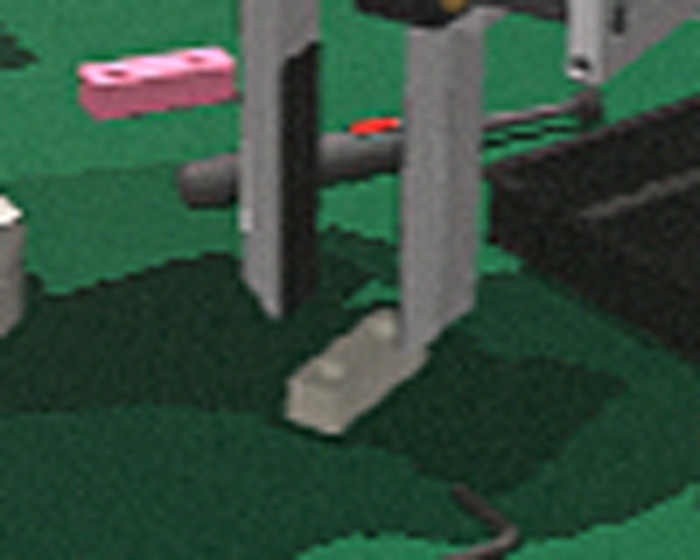

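The side crop shows the open fingers straddling the strip, with the tips a little above its top. I will go down in small steps.

{"api": "move_arm", "payload": {"targets": [{"tx": 0, "ty": 0, "tz": 6, "roll": 0}, {"tx": 0, "ty": 0, "tz": 9, "roll": 0}, {"tx": 0, "ty": 0, "tz": 12, "roll": 0}, {"tx": 0, "ty": 0, "tz": 12, "roll": 0}]}}

```text
t: 4.58
ee_pos: [0.5396, -0.0252, -0.0319]
orientation: [-0.198, 0.98, -0.0, -0.0]
contact_force: [-1.3, -0.0, 1.2]
finger_gap: 0.033
gripper_force: 0.0
```

{"api": "move_arm", "payload": {"targets": [{"tx": 0, "ty": 0, "tz": 1.5, "roll": 0}, {"tx": 0, "ty": 0, "tz": 3, "roll": 0}]}}

```text
t: 4.82
ee_pos: [0.5399, -0.0252, -0.0347]
orientation: [-0.198, 0.98, -0.0, 0.0]
contact_force: [0.7, -0.3, -0.5]
finger_gap: 0.033
gripper_force: 0.0
```

{"api": "move_arm", "payload": {"targets": [{"tx": 0, "ty": 0, "tz": 1.5, "roll": 0}, {"tx": 0, "ty": 0, "tz": 2, "roll": 0}]}}

```text
t: 5.08
ee_pos: [0.5397, -0.0252, -0.0368]
orientation: [-0.198, 0.98, -0.0, -0.0]
contact_force: [-0.7, -0.5, 0.2]
finger_gap: 0.0327
gripper_force: 0.0
```

{"api": "move_arm", "payload": {"targets": [{"tx": 0, "ty": 0, "tz": 1, "roll": 0}, {"tx": 0, "ty": 0, "tz": 1, "roll": 0}]}}

```text
t: 5.32
ee_pos: [0.5398, -0.0252, -0.0377]
orientation: [-0.198, 0.98, 0.0, -0.0]
contact_force: [-0.2, 0.0, 0.4]
finger_gap: 0.0326
gripper_force: 0.0
```

{"api": "move_arm", "payload": {"targets": [{"tx": 0, "ty": 0, "tz": 1, "roll": 0}, {"tx": 0, "ty": 0, "tz": 1, "roll": 0}]}}

```text
t: 5.58
ee_pos: [0.5399, -0.0252, -0.0383]
orientation: [-0.198, 0.98, 0.0, 0.0]
contact_force: [-1.1, -0.2, 8.5]
finger_gap: 0.0329
gripper_force: 4.0
```

{"api": "move_arm", "payload": {"targets": [{"tx": 0, "ty": 0, "tz": 1, "roll": 0}, {"tx": 0, "ty": 0, "tz": 1, "roll": 0}]}}

```text
t: 5.82
ee_pos: [0.54, -0.0252, -0.0385]
orientation: [-0.198, 0.98, 0.0, 0.0]
contact_force: [-7.4, 0.9, 28.9]
finger_gap: 0.0329
gripper_force: 14.4
```

The mat is felt at a reported z of −38.2 mm, so tip height = reported + 38. I will raise the tips to about 6 mm and close.

{"api": "move_arm", "payload": {"targets": [{"tx": 0, "ty": 0, "tz": -7.5, "roll": 0}, {"tx": 0, "ty": 0, "tz": -7.5, "roll": 0}]}}

```text
t: 6.08
ee_pos: [0.5402, -0.0252, -0.0317]
orientation: [-0.198, 0.98, -0.0, 0.0]
contact_force: [0.1, -0.2, -0.1]
finger_gap: 0.0331
gripper_force: 0.0
```

{"api": "move_arm", "payload": {"targets": [{"tx": 0, "ty": 0, "tz": 0, "roll": 0}, {"tx": 0, "ty": 0, "tz": 0, "roll": 0}, {"tx": 0, "ty": 0, "tz": 0, "roll": 0}, {"tx": 0, "ty": 0, "tz": 0, "roll": 0}], "hand": 0, "force": 20}}

```text
t: 6.58
ee_pos: [0.5397, -0.0252, -0.0323]
orientation: [-0.198, 0.98, -0.0, -0.0]
contact_force: [0.3, -1.0, 0.4]
finger_gap: 0.014
gripper_force: 20.0
```

```bash
sed -i "s/^def go/OFF=38.3\ndef go/; s/np.array(\[\*xy,z\])/np.array([*xy,z-OFF])/" h.py; python3 -c "
from h import *
go('drop',incase(-10,-29.3),75,YA)"
```

```text
drop txyz [-43.3 267.8 -69. ] roll 27.4 n 5 | t 6.58 yang 112.8
```

{"api": "move_arm", "payload": {"targets": [{"tx": 0, "ty": 0, "tz": -35, "roll": 0}, {"tx": -4, "ty": 25, "tz": -69, "roll": 5}, {"tx": -13, "ty": 80, "tz": -69, "roll": 10}, {"tx": -22, "ty": 135, "tz": -69, "roll": 15}, {"tx": -31, "ty": 190, "tz": -69, "roll": 20}, {"tx": -39, "ty": 240, "tz": -69, "roll": 25}, {"tx": -43, "ty": 268, "tz": -69, "roll": 27.4}, {"tx": -43, "ty": 268, "tz": -69, "roll": 27.4}]}}

```text
t: 7.58
ee_pos: [0.4746, 0.2409, 0.0367]
orientation: [0.038, 0.999, 0.0, -0.0]
contact_force: [0.0, -0.8, 0.0]
finger_gap: 0.0136
gripper_force: 20.0
```

Run:
```python
from h import *
d=shot('wrist');im=d['image'][:,:,::-1].copy()
for y in(-59.5,-19.75,19.75,59.5):
    for x in (-37.5,37.5):
        u,v=proj(d,[*incase(x,y)/1000,.024 if abs(y)>20 else .022]);cv2.circle(im,(int(u),int(v)),3,(255,0,255),1)
m=((d['image'].min(2)>150)&(np.ptp(d['image'].astype(int),axis=2)<45)).astype(np.uint8)
for n,y,z in(('post',39.5,28),('pad',0,12),('strip',-39.5,14)):
    q=incase(11,y-5)/1000;u,v=proj(d,[*q,z/1000]);cv2.circle(im,(int(u),int(v)),3,(0,0,255),1)
cv2.imwrite('pics/w3.png',im)
go('drop',incase(-10,-29.3),25.5,YA)
```

```text
drop txyz [-0.7 -0.7 49.5] roll 0.2 n 1 | t 7.62 yang 85.6
```

View pics/w3.png

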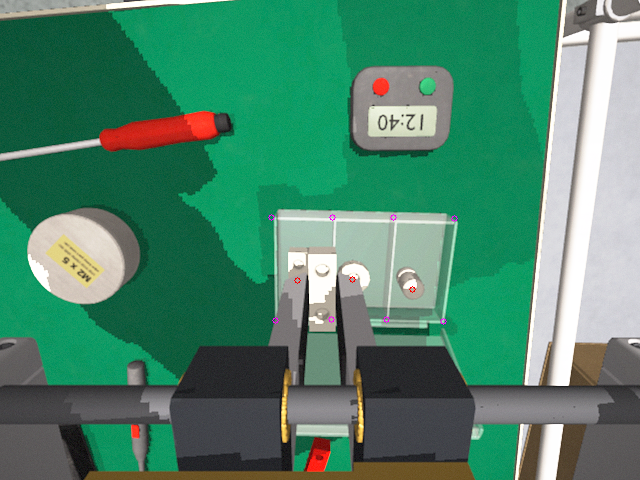

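Wrist view with overlay: the predicted dividers and stock centres match to about 2 mm, with the held strip at (322,290). I will lower it and let go.

{"api": "move_arm", "payload": {"targets": [{"tx": -1, "ty": -0.5, "tz": 30, "roll": 0}, {"tx": -1, "ty": -0.5, "tz": 45, "roll": 0}, {"tx": -1, "ty": -0.5, "tz": 50, "roll": 0}, {"tx": -1, "ty": -0.5, "tz": 50, "roll": 0}]}}

```text
t: 8.12
ee_pos: [0.4766, 0.2374, -0.013]
orientation: [0.04, 0.999, -0.0, -0.0]
contact_force: [0.0, -0.4, -0.5]
finger_gap: 0.0136
gripper_force: 20.0
```

{"api": "move_arm", "payload": {"targets": [{"tx": 0, "ty": 0, "tz": 0, "roll": 0}, {"tx": 0, "ty": 0, "tz": 0, "roll": 0}, {"tx": 0, "ty": 0, "tz": 0, "roll": 0}, {"tx": 0, "ty": 0, "tz": -25, "roll": 0}, {"tx": 0, "ty": 0, "tz": -65, "roll": 0}], "hand": 0.25}}

```text
t: 8.75
ee_pos: [0.4756, 0.2374, 0.0519]
orientation: [0.04, 0.999, -0.001, -0.001]
contact_force: [0.4, 1.3, 0.5]
finger_gap: 0.0232
gripper_force: 0.0
```

Run:
```python
from h import *
d=shot('wrist')
im=d['image'].astype(int);m=((im.min(2)>150)&(np.ptp(im,axis=2)<45)).astype(np.uint8)
for y in(-39.5,-29.5): print(y,proj(d,[*incase(-10,y)/1000,.014]))
a=d['image'][190:400,240:500,::-1]; b=shot('top')['image'][230:330,140:240,::-1]
b2=cv2.resize(b,(420,420),interpolation=2);a2=cv2.resize(a,(370,299),interpolation=2)
o=np.zeros((420,790,3),np.uint8);o[:,:420]=b2;o[:299,420:]=a2;cv2.imwrite('pics/c4.png',o)
go('post',(428,-13.5),75,YA)
```

```text
-39.5 [309.50401152 244.05169887]
-29.5 [323.07113221 244.06561309]
post txyz [  30.1 -255.7   17.5] roll 0.0 n 5 | t 8.85 yang 85.4
```

View pics/c4.png

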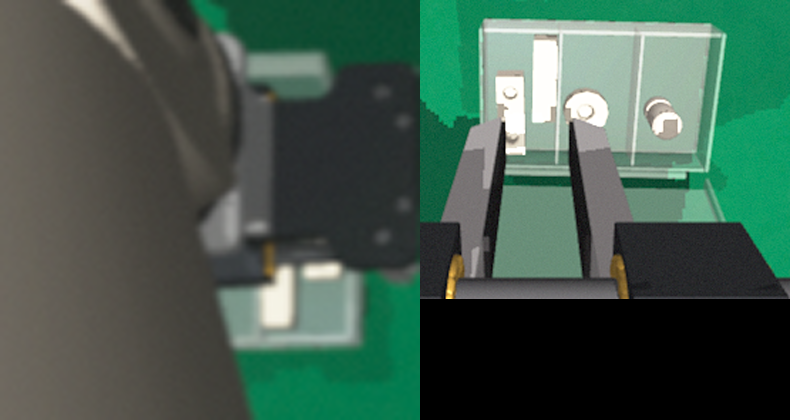

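The strip lies lengthwise beside its stock, low in the right compartment. Next the post.

{"api": "move_arm", "payload": {"targets": [{"tx": 6, "ty": -51, "tz": 0, "roll": 0}, {"tx": 12, "ty": -102, "tz": 0, "roll": 0}, {"tx": 18, "ty": -153, "tz": 0, "roll": 0}, {"tx": 24, "ty": -204, "tz": 5, "roll": 0}, {"tx": 30, "ty": -255.5, "tz": 17.5, "roll": 0}, {"tx": 30, "ty": -255.5, "tz": 17.5, "roll": 0}], "hand": 0.45}}

```text
t: 9.6
ee_pos: [0.4246, -0.0176, 0.0337]
orientation: [0.042, 0.999, -0.0, -0.001]
contact_force: [0.6, 0.3, 0.6]
finger_gap: 0.0426
gripper_force: 0.0
```

```bash
cat >> h.py <<'E'
def blob(d,p,z,r=45,thr=140):
    "white blob nearest to the projected point p (mm) at height z (mm) -> xy mm on that plane"
    im=d['image'].astype(int);m=((im.min(2)>thr)&(np.ptp(im,axis=2)<45)).astype(np.uint8)
    u,v=proj(d,[p[0]/1000,p[1]/1000,z/1000]).astype(int)
    mm=np.zeros_like(m);mm[max(v-r,0):v+r,max(u-r,0):u+r]=m[max(v-r,0):v+r,max(u-r,0):u+r]
    c,_=cv2.findContours(mm,0,2);c=max(c,key=cv2.contourArea);(a,b),ra=cv2.minEnclosingCircle(c)
    q=1000*ray(d,a,b,z/1000); e=1000*ray(d,a+ra,b,z/1000)
    print('blob',np.round(q[:2],1),'dia',round(2*np.linalg.norm(e-q),1),'pix',(u,v),(round(a),round(b)))
E
python3 -c "
from h import *
d=shot('wrist','w5.png');blob(d,(428,-13.5),26)
go('post',(428,-13.5),18,YA)"
```

```text
blob [423.9 -12.5] dia 20.2 pix (np.int64(328), np.int64(262)) (330, 257)
post txyz [-2.2  2.4 54.4] roll -0.1 n 1 | t 9.65 yang 85.3
```

{"api": "move_arm", "payload": {"targets": [{"tx": -1.5, "ty": 2.5, "tz": 30, "roll": 0}, {"tx": -1.5, "ty": 2.5, "tz": 50, "roll": 0}, {"tx": -1.5, "ty": 2.5, "tz": 55, "roll": 0}, {"tx": -1.5, "ty": 2.5, "tz": 55, "roll": 0}]}}

```text
t: 10.15
ee_pos: [0.428, -0.0116, -0.0205]
orientation: [0.039, 0.999, -0.0, -0.0]
contact_force: [-0.5, 0.1, -0.9]
finger_gap: 0.0422
gripper_force: 0.0
```

{"api": "move_arm", "payload": {"targets": [{"tx": 0, "ty": 0, "tz": 0, "roll": 0}, {"tx": 0, "ty": 0, "tz": 0, "roll": 0}, {"tx": 0, "ty": 0, "tz": 0, "roll": 0}, {"tx": 0, "ty": 0, "tz": 0, "roll": 0}, {"tx": 0, "ty": 0, "tz": 0, "roll": 0}], "hand": 0, "force": 15}}

```text
t: 10.78
ee_pos: [0.4281, -0.012, -0.0205]
orientation: [0.04, 0.999, 0.0, 0.0]
contact_force: [-0.9, 1.3, 3.3]
finger_gap: 0.0136
gripper_force: 15.0
```

```bash
python3 -c "
from h import *
go('drop',incase(-16,39.5),75,YA)"
```

```text
drop txyz [-21.6 322.2 -57.1] roll 0.0 n 6 | t 10.78 yang 85.4
```

{"api": "move_arm", "payload": {"targets": [{"tx": 0, "ty": 0, "tz": -40, "roll": 0}, {"tx": -3, "ty": 40, "tz": -57, "roll": 0}, {"tx": -7, "ty": 100, "tz": -57, "roll": 0}, {"tx": -11, "ty": 160, "tz": -57, "roll": 0}, {"tx": -15, "ty": 220, "tz": -57, "roll": 0}, {"tx": -19, "ty": 278, "tz": -57, "roll": 0}, {"tx": -21.5, "ty": 322, "tz": -57, "roll": 0}, {"tx": -21.5, "ty": 322, "tz": -57, "roll": 0}]}}

```text
t: 11.78
ee_pos: [0.4745, 0.3106, 0.0359]
orientation: [0.038, 0.999, 0.0, -0.0]
contact_force: [0.6, 0.1, -0.6]
finger_gap: 0.0138
gripper_force: 15.0
```

```bash
python3 -c "
from h import *
go('drop',incase(-16,40),26,YA)"
```

```text
drop txyz [-1.  -2.6 48.2] roll 0.3 n 1 | t 11.78 yang 85.7
```

{"api": "move_arm", "payload": {"targets": [{"tx": 0, "ty": -2, "tz": 25, "roll": 0}, {"tx": 0, "ty": -2, "tz": 42, "roll": 0}, {"tx": 0, "ty": -2, "tz": 48, "roll": 0}, {"tx": 0, "ty": -2, "tz": 48, "roll": 0}]}}

```text
t: 12.28
ee_pos: [0.4748, 0.3048, -0.0117]
orientation: [0.04, 0.999, -0.0, -0.0]
contact_force: [0.2, 0.1, 0.3]
finger_gap: 0.0141
gripper_force: 15.0
```

{"api": "move_arm", "payload": {"targets": [{"tx": 0, "ty": 0, "tz": 0, "roll": 0}, {"tx": 0, "ty": 0, "tz": 0, "roll": 0}, {"tx": 0, "ty": 0, "tz": 0, "roll": 0}, {"tx": 0, "ty": 0, "tz": -25, "roll": 0}, {"tx": 0, "ty": 0, "tz": -65, "roll": 0}], "hand": 0.25}}

```text
t: 12.9
ee_pos: [0.4741, 0.3046, 0.0534]
orientation: [0.04, 0.999, -0.001, -0.001]
contact_force: [-0.5, 0.1, 0.4]
finger_gap: 0.0235
gripper_force: 0.0
```

```bash
python3 -c "
from h import *
d=shot('wrist','w6.png');blob(d,incase(-16,40),28,30)
go('padB',(456.8,-185.4),80,YA)"
```

```text
blob [474.6 304. ] dia 14.9 pix (np.int64(326), np.int64(250)) (321, 250)
padB txyz [ -19.6 -491.6   15.5] roll -0.0 n 9 | t 12.95 yang 85.4
```

The post is upright in its compartment at (474.6, 304), diameter 14.9. Now pad B.

{"api": "move_arm", "payload": {"targets": [{"tx": -2, "ty": -55, "tz": 0, "roll": 0}, {"tx": -4, "ty": -110, "tz": 0, "roll": 0}, {"tx": -6, "ty": -165, "tz": 0, "roll": 0}, {"tx": -8, "ty": -220, "tz": 0, "roll": 0}, {"tx": -10, "ty": -275, "tz": 0, "roll": 0}, {"tx": -12, "ty": -330, "tz": 5, "roll": 0}, {"tx": -14, "ty": -385, "tz": 10, "roll": 0}, {"tx": -17, "ty": -440, "tz": 15, "roll": 0}, {"tx": -19.5, "ty": -491.5, "tz": 15, "roll": 0}, {"tx": -19.5, "ty": -491.5, "tz": 15, "roll": 0}], "hand": 0.5}}

```text
t: 14.2
ee_pos: [0.4545, -0.1903, 0.0386]
orientation: [0.043, 0.999, -0.001, 0.0]
contact_force: [-0.1, -0.2, -0.2]
finger_gap: 0.0467
gripper_force: 0.0
```

```bash
python3 -c "
from h import *
d=shot('wrist','w7.png');blob(d,(456.8,-185.4),10)
go('padB',(456.8,-185.4),5,YA)"
```

```text
blob [ 455.2 -184.9] dia 24.3 pix (np.int64(329), np.int64(250)) (330, 248)
padB txyz [-1.8  2.8 71.7] roll -0.2 n 2 | t 14.25 yang 85.2
```

{"api": "move_arm", "payload": {"targets": [{"tx": -1, "ty": 2.5, "tz": 40, "roll": 0}, {"tx": -1, "ty": 2.5, "tz": 66, "roll": 0}, {"tx": -1, "ty": 2.5, "tz": 72, "roll": 0}, {"tx": -1, "ty": 2.5, "tz": 72, "roll": 0}]}}

```text
t: 14.75
ee_pos: [0.4565, -0.1833, -0.0333]
orientation: [0.039, 0.999, 0.0, -0.0]
contact_force: [0.2, 1.0, 0.3]
finger_gap: 0.0473
gripper_force: 0.0
```

{"api": "move_arm", "payload": {"targets": [{"tx": 0, "ty": 0, "tz": 0, "roll": 0}, {"tx": 0, "ty": 0, "tz": 0, "roll": 0}, {"tx": 0, "ty": 0, "tz": 0, "roll": 0}, {"tx": 0, "ty": 0, "tz": 0, "roll": 0}], "hand": 0, "force": 15}}

```text
t: 15.25
ee_pos: [0.4567, -0.1838, -0.0332]
orientation: [0.04, 0.999, 0.0, 0.0]
contact_force: [-0.3, 1.8, 7.5]
finger_gap: 0.0231
gripper_force: 15.0
```

```bash
python3 -c "
from h import *
go('drop',incase(-20,0),75,YA)"
```

```text
drop txyz [ 24.6 451.7 -69.8] roll 0.0 n 8 | t 15.25 yang 85.4
```

{"api": "move_arm", "payload": {"targets": [{"tx": 0, "ty": 0, "tz": -40, "roll": 0}, {"tx": 2, "ty": 30, "tz": -70, "roll": 0}, {"tx": 5, "ty": 90, "tz": -70, "roll": 0}, {"tx": 8, "ty": 150, "tz": -70, "roll": 0}, {"tx": 12, "ty": 210, "tz": -70, "roll": 0}, {"tx": 15, "ty": 270, "tz": -70, "roll": 0}, {"tx": 18, "ty": 330, "tz": -70, "roll": 0}, {"tx": 22, "ty": 390, "tz": -70, "roll": 0}, {"tx": 24.5, "ty": 430, "tz": -70, "roll": 0}, {"tx": 24.5, "ty": 451.5, "tz": -70, "roll": 0}, {"tx": 24.5, "ty": 451.5, "tz": -70, "roll": 0}]}}

```text
t: 16.62
ee_pos: [0.4678, 0.2686, 0.0362]
orientation: [0.039, 0.999, -0.0, -0.0]
contact_force: [0.5, -0.8, -0.2]
finger_gap: 0.0229
gripper_force: 15.0
```

```bash
python3 -c "
from h import *
go('drop',incase(-20,0),25.5,YA)"
```

```text
drop txyz [-0.3 -0.2 49. ] roll 0.1 n 1 | t 16.62 yang 85.5
```

{"api": "move_arm", "payload": {"targets": [{"tx": 0, "ty": 0, "tz": 25, "roll": 0}, {"tx": 0, "ty": 0, "tz": 43, "roll": 0}, {"tx": 0, "ty": 0, "tz": 49, "roll": 0}, {"tx": 0, "ty": 0, "tz": 49, "roll": 0}, {"tx": 0, "ty": 0, "tz": 49, "roll": 0}]}}

```text
t: 17.25
ee_pos: [0.4681, 0.2682, -0.0121]
orientation: [0.04, 0.999, 0.0, 0.0]
contact_force: [0.2, -0.5, 0.7]
finger_gap: 0.0233
gripper_force: 15.0
```

{"api": "move_arm", "payload": {"targets": [{"tx": 0, "ty": 0, "tz": 0, "roll": 0}, {"tx": 0, "ty": 0, "tz": 0, "roll": 0}, {"tx": 0, "ty": 0, "tz": 0, "roll": 0}, {"tx": 0, "ty": 0, "tz": -25, "roll": 0}, {"tx": 0, "ty": 0, "tz": -65, "roll": 0}], "hand": 0.31}}

```text
t: 17.88
ee_pos: [0.467, 0.2676, 0.0523]
orientation: [0.04, 0.999, -0.001, -0.001]
contact_force: [0.3, 0.3, 1.3]
finger_gap: 0.0288
gripper_force: 0.0
```

```bash
python3 -c "
from h import *
d=shot('wrist','w8.png');blob(d,incase(-20,0),12,40);blob(d,incase(-16,39),28,25)
go('padA',(551,-165.5),80,YA)"
```

```text
blob [469.4 267. ] dia 66.8 pix (np.int64(323), np.int64(244)) (321, 246)
blob [474.9 304.1] dia 15.4 pix (np.int64(378), np.int64(256)) (374, 257)
padA txyz [-116.1 -426.3   14.8] roll -0.0 n 8 | t 17.93 yang 85.4
```

{"api": "move_arm", "payload": {"targets": [{"tx": -15, "ty": -54, "tz": 0, "roll": 0}, {"tx": -30, "ty": -108, "tz": 0, "roll": 0}, {"tx": -45, "ty": -162, "tz": 0, "roll": 0}, {"tx": -60, "ty": -216, "tz": 0, "roll": 0}, {"tx": -75, "ty": -270, "tz": 0, "roll": 0}, {"tx": -90, "ty": -324, "tz": 5, "roll": 0}, {"tx": -105, "ty": -378, "tz": 10, "roll": 0}, {"tx": -116, "ty": -426, "tz": 15, "roll": 0}, {"tx": -116, "ty": -426, "tz": 15, "roll": 0}], "hand": 0.5}}

```text
t: 19.05
ee_pos: [0.549, -0.1702, 0.0372]
orientation: [0.043, 0.999, -0.001, 0.0]
contact_force: [-0.5, -0.6, 0.7]
finger_gap: 0.047
gripper_force: 0.0
```

```bash
python3 -c "
from h import *
d=shot('wrist','w9.png');blob(d,(551,-165.5),10,30)
go('padA',(551,-165.5),5,YA)
im=cv2.imread('pics/w8.png').astype(int)
# top-camera check of pad B in the case
t=shot('top','t9.png');blob(t,incase(-20,0),12,9);blob(t,incase(-12,-29.3),14,9)"
```

```text
blob [ 549.6 -164.6] dia 24.3 pix (np.int64(328), np.int64(250)) (330, 249)
padA txyz [-1.8  2.3 70.4] roll -0.1 n 2 | t 19.1 yang 85.3
blob [464.5 269.4] dia 34.2 pix (np.int64(190), np.int64(302)) (190, 304)
blob [477.2 243.6] dia 35.4 pix (np.int64(207), np.int64(296)) (204, 295)
```

{"api": "move_arm", "payload": {"targets": [{"tx": -1, "ty": 2.5, "tz": 40, "roll": 0}, {"tx": -1, "ty": 2.5, "tz": 65, "roll": 0}, {"tx": -1, "ty": 2.5, "tz": 70.5, "roll": 0}, {"tx": -1, "ty": 2.5, "tz": 70.5, "roll": 0}]}}

```text
t: 19.65
ee_pos: [0.551, -0.1626, -0.0327]
orientation: [0.039, 0.999, 0.0, 0.0]
contact_force: [0.6, -0.2, 0.7]
finger_gap: 0.0468
gripper_force: 0.0
```

{"api": "move_arm", "payload": {"targets": [{"tx": 0, "ty": 0, "tz": 0, "roll": 0}, {"tx": 0, "ty": 0, "tz": 0, "roll": 0}, {"tx": 0, "ty": 0, "tz": 0, "roll": 0}, {"tx": 0, "ty": 0, "tz": 0, "roll": 0}], "hand": 0, "force": 15}}

```text
t: 20.15
ee_pos: [0.5511, -0.1633, -0.0326]
orientation: [0.04, 0.999, 0.0, 0.0]
contact_force: [-1.2, 1.2, 7.4]
finger_gap: 0.0228
gripper_force: 15.0
```

```bash
python3 -c "
from h import *
t=cv2.imread('pics/t9.png')[230:330,140:240];w=cv2.imread('pics/w8.png')[190:400,240:500]
o=np.zeros((420,790,3),np.uint8);o[:,:420]=cv2.resize(t,(420,420),interpolation=2);o[:299,420:]=cv2.resize(w,(370,299),interpolation=2);cv2.imwrite('pics/c10.png',o)
go('drop',incase(-18,0),75,YA)"
```

```text
drop txyz [115.  423.7 -69.3] roll 0.0 n 8 | t 20.15 yang 85.4
```

View pics/c10.png

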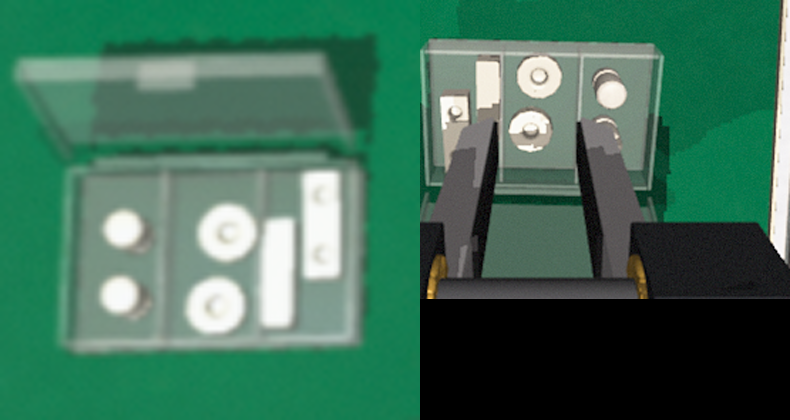

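The picture shows both posts (124,230/296), pad stock and pad B flat (228,232 / 215,305), and the strip on edge beside its stock (277,273), all low. Pad A goes flat on top of pad B, since two stacked pads are 20 mm high and fit below the 30 mm limit.

{"api": "move_arm", "payload": {"targets": [{"tx": 0, "ty": 0, "tz": -40, "roll": 0}, {"tx": 8, "ty": 30, "tz": -69, "roll": 0}, {"tx": 24, "ty": 87, "tz": -69, "roll": 0}, {"tx": 40, "ty": 144, "tz": -69, "roll": 0}, {"tx": 55, "ty": 201, "tz": -69, "roll": 0}, {"tx": 70, "ty": 258, "tz": -69, "roll": 0}, {"tx": 85, "ty": 315, "tz": -69, "roll": 0}, {"tx": 101, "ty": 372, "tz": -69, "roll": 0}, {"tx": 114, "ty": 415, "tz": -69, "roll": 0}, {"tx": 116, "ty": 423, "tz": -69, "roll": 0}, {"tx": 116, "ty": 423, "tz": -69, "roll": 0}]}}

```text
t: 21.52
ee_pos: [0.4687, 0.2674, 0.0358]
orientation: [0.04, 0.999, -0.0, 0.0]
contact_force: [0.7, -0.2, -0.8]
finger_gap: 0.0226
gripper_force: 15.0
```

```bash
python3 -c "
from h import *
go('drop',incase(-19.5,-1),25.5,YA)"
```

```text
drop txyz [ 0.2 -0.1 48.6] roll 0.1 n 1 | t 21.52 yang 85.5
```

{"api": "move_arm", "payload": {"targets": [{"tx": 0, "ty": 0, "tz": 25, "roll": 0}, {"tx": 0, "ty": 0, "tz": 43, "roll": 0}, {"tx": 0, "ty": 0, "tz": 48.5, "roll": 0}, {"tx": 0, "ty": 0, "tz": 48.5, "roll": 0}, {"tx": 0, "ty": 0, "tz": 48.5, "roll": 0}]}}

```text
t: 22.15
ee_pos: [0.4692, 0.2676, -0.0121]
orientation: [0.04, 0.999, 0.0, 0.0]
contact_force: [-0.4, -0.8, -0.9]
finger_gap: 0.0225
gripper_force: 15.0
```

{"api": "move_arm", "payload": {"targets": [{"tx": 0, "ty": 0, "tz": 0, "roll": 0}, {"tx": 0, "ty": 0, "tz": 0, "roll": 0}, {"tx": 0, "ty": 0, "tz": 0, "roll": 0}, {"tx": 0, "ty": 0, "tz": -25, "roll": 0}, {"tx": 0, "ty": 0, "tz": -70, "roll": 0}], "hand": 0.31}}

```text
t: 22.78
ee_pos: [0.4679, 0.2669, 0.0572]
orientation: [0.04, 0.999, -0.001, -0.001]
contact_force: [0.6, 0.5, 0.2]
finger_gap: 0.029
gripper_force: 0.0
```

Run:
```python
from h import *
d=shot('wrist','w11.png');e=shot('side','s11.png')
im=d['image'].astype(int);u,v=proj(d,[*incase(-20,-1)/1000,.022]).astype(int);print(u,v)
g=cv2.cvtColor(d['image'][v-35:v+45,u-40:u+40],cv2.COLOR_RGB2GRAY)
c=cv2.HoughCircles(cv2.medianBlur(g,3),3,1,12,param1=120,param2=14,minRadius=10,maxRadius=26)
if c is not None:
  for a,b,r in c[0][:5]:
    for z in(12,22):
      q=1000*ray(d,a+u-40,b+v-35,z/1000);q2=1000*ray(d,a+u-40+r,b+v-35,z/1000);w=q[:2]-BAY
      print(z,'case',np.round([w@cx,w@cy],1),'dia',round(2*np.linalg.norm(q2-q),1))
# lid edge estimate in top picture (case.png crop: free edge corners (20,85),(465,78) /6)
import pickle
t=pickle.load(open('top0.pkl','rb'))
for h in(95,100,104):
  for p in((22,88),(465,78)):
    q=1000*ray(t,140+p[0]/6,230+p[1]/6,h/1000)[:2]-BAY;print('edge z',h,np.round([q@cx,q@cy],1))
go('cur',incase(0,0),150,YA)
```

```text
322 245
12 case [-16.6  -1.2] dia 24.4
22 case [-19.9  -1.2] dia 23.5
12 case [ 9.7 -4.3] dia 21.5
22 case [ 5.4 -4.1] dia 20.7
edge z 95 [66.2 58.4]
edge z 95 [ 63.6 -62.6]
edge z 100 [65.  56.8]
edge z 100 [ 62.4 -63.5]
edge z 104 [64.  55.5]
edge z 104 [ 61.4 -64.3]
cur txyz [-17.5  -0.3 -50.6] roll 0.0 n 1 | t 22.88 yang 85.4
```

Pad A lies on pad B at case (−19.9, −1.2), seen at 22 mm. Next the lid: the free edge is at case x ≈ 64, z ≈ 97. I will rise, go behind it with shut fingers and pull.

{"api": "move_arm", "payload": {"targets": [{"tx": 0, "ty": 0, "tz": -55, "roll": 0}, {"tx": 0, "ty": 0, "tz": -80, "roll": 0}, {"tx": -45, "ty": 0, "tz": -80, "roll": 0}, {"tx": -90, "ty": 0, "tz": -80, "roll": 0}, {"tx": -114, "ty": 0, "tz": -80, "roll": 0}, {"tx": -114, "ty": 0, "tz": -80, "roll": 0}], "hand": 0}}

```text
t: 23.62
ee_pos: [0.5834, 0.2576, 0.1365]
orientation: [0.041, 0.999, -0.001, -0.0]
contact_force: [-0.4, -0.1, 0.7]
finger_gap: 0.0005
gripper_force: 0.0
```

Run:
```python
from h import *
go('behind',incase(94,-1),78,YA)
t=pickle=None
t=shot('top');
for y in(-50,50): print(proj(t,[*incase(64,y)/1000,.097]))
```

```text
behind txyz [ 1.9  0.7 96.8] roll -0.0 n 2 | t 23.62 yang 85.4
[209.56698836 242.83266328]
[148.40399978 245.48374854]
```

{"api": "move_arm", "payload": {"targets": [{"tx": 0, "ty": 0, "tz": 40, "roll": 0}, {"tx": 0, "ty": 0, "tz": 75, "roll": 0}, {"tx": 0, "ty": 0, "tz": 95, "roll": 0}, {"tx": 0, "ty": 0, "tz": 95, "roll": 0}]}}

```text
t: 24.18
ee_pos: [0.5813, 0.2585, 0.0416]
orientation: [0.04, 0.999, -0.001, -0.001]
contact_force: [0.3, -0.1, 1.1]
finger_gap: 0.0008
gripper_force: 0.0
```

{"api": "move_arm", "payload": {"targets": [{"tx": 10, "ty": 0, "tz": 0, "roll": 0}, {"tx": 20, "ty": 0, "tz": 0, "roll": 0}, {"tx": 30, "ty": 0, "tz": 0, "roll": 0}, {"tx": 40, "ty": 0, "tz": 0, "roll": 0}, {"tx": 50, "ty": 0, "tz": 0, "roll": 0}, {"tx": 60, "ty": 0, "tz": 0, "roll": 0}, {"tx": 70, "ty": 0, "tz": 0, "roll": 0}, {"tx": 80, "ty": 0, "tz": 0, "roll": 0}, {"tx": 88, "ty": 0, "tz": 0, "roll": 0}, {"tx": 88, "ty": 0, "tz": 0, "roll": 0}, {"tx": 88, "ty": 0, "tz": 0, "roll": 0}]}}

```text
t: 25.55
ee_pos: [0.4948, 0.2656, 0.0424]
orientation: [0.04, 0.999, -0.0, 0.0]
contact_force: [0.5, -0.2, -0.3]
finger_gap: 0.0007
gripper_force: 0.0
```

Run:
```python
from h import *
shot('wrist','w12.png');shot('side','s12.png')
go('press',incase(-20,0),45,YA)
```

```text
press txyz [27.   0.8 35.6] roll 0.0 n 1 | t 25.65 yang 85.4
```

The lid has been pushed over. I will feel its top near the free edge, since contact at about 34 mm means it is shut.

{"api": "move_arm", "payload": {"targets": [{"tx": 18, "ty": 0, "tz": 0, "roll": 0}, {"tx": 35, "ty": 0, "tz": 15, "roll": 0}, {"tx": 35, "ty": 0, "tz": 30, "roll": 0}, {"tx": 35, "ty": 0, "tz": 40, "roll": 0}, {"tx": 35, "ty": 0, "tz": 43, "roll": 0}, {"tx": 35, "ty": 0, "tz": 43, "roll": 0}]}}

```text
t: 26.4
ee_pos: [0.4602, 0.268, -0.0008]
orientation: [0.04, 0.999, -0.0, 0.0]
contact_force: [0.1, 0.3, -0.7]
finger_gap: 0.0007
gripper_force: 0.0
```

{"api": "move_arm", "payload": {"targets": [{"tx": 0, "ty": 0, "tz": 1, "roll": 0}, {"tx": 0, "ty": 0, "tz": 2, "roll": 0}, {"tx": 0, "ty": 0, "tz": 2.5, "roll": 0}]}}

```text
t: 26.78
ee_pos: [0.4598, 0.2684, -0.0031]
orientation: [0.04, 0.999, 0.0, 0.0]
contact_force: [0.5, -0.0, 1.2]
finger_gap: 0.0006
gripper_force: 0.0
```

{"api": "move_arm", "payload": {"targets": [{"tx": 0, "ty": 0, "tz": 0.7, "roll": 0}, {"tx": 0, "ty": 0, "tz": 1.4, "roll": 0}]}}

```text
t: 27.02
ee_pos: [0.4597, 0.2684, -0.0045]
orientation: [0.04, 0.999, 0.0, -0.0]
contact_force: [-1.8, 0.5, 6.0]
finger_gap: 0.0004
gripper_force: 2.7
```

{"api": "move_arm", "payload": {"targets": [{"tx": 0, "ty": 0, "tz": 0.7, "roll": 0}, {"tx": 0, "ty": 0, "tz": 0.7, "roll": 0}]}}

```text
t: 27.28
ee_pos: [0.4598, 0.2685, -0.0048]
orientation: [0.04, 0.999, 0.0, -0.0]
contact_force: [-2.9, -0.6, 12.0]
finger_gap: 0.0007
gripper_force: 6.0
```

Firm contact at 33.8 mm, so the lid is fully shut. Now I retreat and check.

{"api": "move_arm", "payload": {"targets": [{"tx": 0, "ty": 0, "tz": -30, "roll": 0}, {"tx": 0, "ty": 0, "tz": -80, "roll": 0}, {"tx": 0, "ty": -50, "tz": -110, "roll": 0}, {"tx": 0, "ty": -105, "tz": -110, "roll": 0}, {"tx": 0, "ty": -160, "tz": -110, "roll": 0}, {"tx": 0, "ty": -215, "tz": -110, "roll": 0}, {"tx": 0, "ty": -270, "tz": -110, "roll": 0}, {"tx": 0, "ty": -325, "tz": -110, "roll": 0}, {"tx": 0, "ty": -380, "tz": -110, "roll": 0}, {"tx": 0, "ty": -380, "tz": -110, "roll": 0}, {"tx": 0, "ty": -380, "tz": -110, "roll": 0}]}}

```text
t: 28.65
ee_pos: [0.4295, -0.1102, 0.1047]
orientation: [0.04, 0.999, 0.0, -0.0]
contact_force: [1.1, 0.3, 0.4]
finger_gap: 0.0006
gripper_force: 0.0
```

Run:
```python
from h import *
import pickle
o=pickle.load(open('top0.pkl','rb'));n=shot('top','tfin.png')
f=lambda d,a:np.round(d['image'][a[1]:a[3],a[0]:a[2]].reshape(-1,3).mean(0)).astype(int)
for nm,a in(('lid open area',(150,246,215,260)),('strip spot',(346,234,360,250)),('tin',(285,275,317,303)),('watch',(162,342,192,364))): print(nm,f(o,a),f(n,a))
im=n['image'].astype(int);m=((im.min(2)>165)&(np.ptp(im,axis=2)<40)).astype(np.uint8)[262:316,150:232]
k,_,st,ce=cv2.connectedComponentsWithStats(m)
for s,c in zip(st[1:],ce[1:]):
    if s[4]>15: print('in case',np.round(c+[150,262]),s[2:5])
```

```text
lid open area [ 92 126 109] [ 12 127  82]
strip spot [170 202 186] [  0 126  80]
tin [240 241 219] [240 241 219]
watch [88 91 81] [151 154 138]
in case [194. 269.] [12  2 16]
in case [191. 292.] [  68   43 2514]
```

```bash
python3 -c "
from rig import manip
print(manip.sign_off())"
```

```text
the job is handed in; nothing more can be done
None
```

All four parts are in their matching compartments (the strip lies on edge and one pad is stacked on the other), the lid is shut, and the job was handed in at about 29 s; the lid was confirmed by touch at 33.8 mm and a colour check of the last top image.

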